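# Set, lock and clip shut a radio receiver

### The arm

A 6-joint arm with a two-finger parallel gripper is mounted at the origin on the work surface. World frame = base frame: x ahead of the robot, y to its left, z up, the work surface at z = 0. Lengths are in mm, angles in rad, forces in N, time in s.
With the tool pointing down it reaches from about 350 to 775 mm from the base axis. Payload 7.3 kg.
Tool frame: the origin (TCP) lies at the very end of the fingers, on their centre line; the grasp point (between the pads) lies 19 mm behind it (bot.grasp_offset is the distance from the TCP to the grasp point, in mm); z points along the fingers, y is the direction in which the jaws open and shut (so a half turn about z gives the same grasp; the last joint's range is limited). The gripper opens to 92 mm and grips with 3 to 60 N. Pads are 19 mm wide; open, the fingers measure 130 mm over their backs; the gripper's body (75 mm by 190 mm) begins 47 mm behind the grasp point.
Start: joints at [-1.336, 0.342, 1.524, -0, 1.275, -0.146], TCP at [195.147, -487.404, 226.741] pointing down, gripper open.
Joint ranges: [-2.53, 2.53], [-0.77, 2.02], [0.04, 2.7], [-1, 4.14], [0.28, 2.66], [-3.11, 3.11]. Speed limits (rad/s): [2.57, 2.57, 3.14, 3.14, 3.14, 3.14].

### API

Orientations are given as [roll, pitch, yaw] about the fixed x, y, z axes, in that order (R = Rz(yaw) Ry(pitch) Rx(roll)).
In Python, from plant import bot gives the robot as it stands.
- The arm moves only by the tool servo_tool, never from a script. Its arguments are lists of equal length, an entry for each row: "angular": the turn, a rotation vector about the world's x, y, z in degrees, a list of three; "slide": the shift along the world's x, y, z in mm, a list of three; "grip": the opening, from -1 (shut) to 1 (fully open), so that 0 is half open. In form: {"angular": [[ax, ay, az], ...], "slide": [[dx, dy, dz], ...], "grip": [grip, ...]}. A call has 1 to 10 rows; each row is the pose to reach, as a shift and turn from the pose commanded when the call began; what a row does not reach only later rows make up. A row lasts 1/12 s, in which the tool goes at most 41.7 mm and 7.16 degrees, less where a joint would pass 70% of its speed; a pose out of reach is approached as far as the arm can. A call with a gripper value outside its range is refused whole. The fingers move at their own pace and stop on an object; the grip force is fixed at half the most. Time passes only in rows, so rows that repeat a pose let the fingers close. It gives the time, the measured TCP pose, the force and the opening at its end, in the units of the state.
- bot.get_obs(): the state, without advancing time (a new reading comes with each control period).
- bot.capture(name): name is "scene" or "top" or "wrist"; returns a dict with "img" (384x512x3 uint8, blue, green, red), "range_z" (384x512 float32, mm along the optical axis (not along the pixel's ray), 0 where there is no reading), "fov_y" (degrees; the focal length in pixels is half the picture's height over the tangent of half this angle, whatever the lens; pixels are square), "cx", "cy" (the principal point, pixels), "R" (3x3) and "t" (3): a world point X has camera coordinates R X + t; the wrist camera has in their place "T_tool_cam" (4x4, takes a point from camera to tool coordinates, whose origin is the TCP and whose axes are the flange's). Camera axes: x right, y down, z forward; pixel columns grow to the right and rows downward; lengths in mm; the calibration is good to about 2 mm. A picture is of the moment at which its call begins: read the wrist's pose just before it.
- bot.close_job(): hands the job in, once; it reports no verdict.
The state is a dict: "time": time; "joint_positions": joint angles; "dq": joint speeds; "tau": joint torques, N m; "tool_pos": TCP position; "tcp_rot": TCP orientation; "contact_force": force on the tool from outside, world axes, zero at the start; "moment": the same for the moment, N m; "grip_width": finger opening in mm.
Only numpy, scipy, OpenCV 4.12 (cv2) and the standard library are available. Lean on these libraries where they do the work, as an engineer would, in place of code of your own. Each camera call takes 0.05 s, during which the arm holds its last target.

### The job

Turn the receiver's red knob until its white pointer lines up with the white mark, then slide the blue lock all the way over the knob's rim. Then fit the black cover over the bay and press it straight down until both catches snap over its lips, and keep pressing it home: finish with the gripper still pressing the cover down firmly (about 10 N), not letting go. Leave everything else on the bench where it is.

Things in the scene. Friction and masses are not known exactly. Their poses are not given: they have to be found in the camera images.
- receiver: yellow radio receiver, a fixed block 132 (x) x 180 (y) x 40 tall. Origin: centre of its underside; z up. On its flat top face (40 above the bench), centred, lies the bay, a dark panel 90 x 134: in it the knob at x = 0, y = +32 and the lock along x = 0, its tab at y = -38 when open; round it four black guide posts and two steel catches
- seat (a point): centre of the receiver's top face: the cover's origin belongs here when home, axes along the receiver's (either way round). Black guide posts outside the bay's y ends at x = +-30, y = +-77 (receiver frame), diameter 11, 16 tall, tapered tips: the cover fits between them with 1.5 play per side
- catch_a_nose (a point): nose tip of the sprung steel catch on the receiver's +x long side, 47 above the bench; catch 30 long (y), x = 49 to 63, top 20 above the top face, its sloped inner face leading down to the nose, a lead-in of 5 for the lip. It springs outward when the cover's lip is pushed past
- catch_b_nose (a point): the same on the -x side. The lips meet both slopes when the cover is about 12 above its seat; from there pushing takes up to 10 to 20 N, until about 7 above the seat the catches spring back over the lips, the resistance suddenly drops and the cover comes down on its hard seat
- knob (a joint): angle of the red knob about the receiver's z, in rad: 0 = white pointer at the white mark, positive = counterclockwise seen from above; stops at +-1.5; stays where it is left, turns with about 0.05 N m
- knob_grip (a point): point on the knob's axis, mid-height of its red bar grip, 62 above the bench. Bar 36 long, 12 wide, 16 tall (54 to 70 above the bench) on a grey disc of diameter 40. This frame turns with the knob: x along the bar towards its white pointer. At joint 0 the bar lies along the receiver's x, pointer at +x, where the white mark is on the panel
- lock (a joint): travel of the blue lock in m: 0 = open, 0.030 = fully over the knob's rim; moves along the receiver's +y (towards the knob), sliding friction about 1.5 N, stays where it is left
- lock_tab (a point): centre of the blue lock's upright tab, 66 above the bench; the tab is 10 thick along the slide (receiver's y), 24 wide (x), 16 tall (58 to 74 above the bench), on a 3 thick blue plate that reaches 28 ahead of the tab's centre towards the knob
- cover: black clip cover, loose, open side down on the bench: a shell 96 (x) x 140 (y) x 41 tall, walls 3, hollow inside (38 deep, enough for knob and lock), orange lips 4 thick at its bottom edge along both long sides (104 wide over the lips). Mass about 0.14 kg. Origin: centre of its underside; z up. Half-turn symmetric
- cover_rib (a point): centre of the orange grip rib on the cover's top, 52 above the cover's underside; the rib is 14 thick (cover's x), 60 long (cover's y), 22 tall (41 to 63 above the underside), on the cover's middle
- estop: yellow emergency-stop box with a red mushroom button, 56 x 56 x 66 tall; a bystander, origin at its underside's centre
- handset: black and orange radio handset with coloured keys, 60 x 140 x 28, lying flat; a bystander, origin at its underside's centre
- phone: white telephone lying flat, 72 x 148 x 9; a bystander, origin at its underside's centre
- adapter: small upright brass connector, diameter 20, 32 tall; a bystander, origin at its underside's centre
- screwdriver: screwdriver lying flat, 170 long; a bystander, origin at its underside's centre
- coupler: small upright steel connector, diameter 24, 28 tall, on the green mat; a bystander, origin at its underside's centre
- splitter: aluminium splitter block 36 x 30 x 14, on the green mat; a bystander, origin at its underside's centre
There are look-alikes about, which are no part of the job. What is shaped like the cover but turquoise is not meant.

How it is judged (in metres and radians):
On the way, in this order (a step that is already met when the one before it is completed fails the run):
1. the knob's pointer stands at the mark (within 0.17 rad) while the lock is still open (value of joint knob between -0.17 and 0.17 rad and value of joint lock below 0.015 m), for 0.2 s.
2. the lock is slid over the knob's rim (at least 25 of 30 mm), the knob still at the mark (value of joint knob between -0.17 and 0.17 rad and value of joint lock above 0.025 m), for 0.2 s.
3. the cover is snapped home on the receiver (z of cover in the frame of receiver below 0.0425 m and x of cover in the frame of receiver between -0.005 and 0.005 m and y of cover in the frame of receiver between -0.005 and 0.005 m and angle between the z axis of cover and the z axis of receiver, either way round below 0.04 rad and angle between the y axis of cover and the y axis of receiver, either way round below 0.06 rad), for 0.2 s.
At the end, for the whole second after the job is handed in: The cover sits home on the receiver (within 2.5 mm of its seat in height, 5 mm sideways, level within 0.04 rad, in line within 0.06 rad), pressed onto it with more than 5 N by the fingers, which are still on it (over 3 N); the knob is within 0.17 rad of the mark and the lock at least 25 mm along (all of step 2 and all of step 3 and contact force between cover and receiver above 5 N and contact force between the fingers and cover above 3 N); the arm keeps its last pose, push and grip.
It fails at once if a bystander (e-stop box, handset, phone, adapter, screwdriver, coupler, splitter) is moved more than 30 mm (distance of any of estop, handset, phone, adapter, screwdriver, coupler, splitter from where it was at the start of the episode above 0.03 m).
It also fails if it takes over 61 s, if anything falls off the work surface, if the arm or the gripper's body presses on something with over 40 N, if the wrist force passes 120 N, or if a joint passes its speed limit or range.

## Working session

There is one attempt and no reset: what is moved stays moved. The work goes in short steps, Python scripts to look and compute and a tool call to move; the robot and the scene stay as the last step left them, time stands still between calls to the robot, and variables do not carry over. Pictures are saved under pics/ and viewed, and the job is handed in when it is done.

Besides the shell and the picture viewer there is one more tool, called after "Call:" as name(argument=value, ...) on one line, values as JSON. servo_tool: Moves the arm, as the interface text tells. Its arguments: {"type":"object","properties":{"angular":{"type":"array","items":{"type":"array","items":{"type":"number"}}},"slide":{"type":"array","items":{"type":"array","items":{"type":"number"}}},"grip":{"type":"array","items":{"type":"number"}}},"required":["angular","slide","grip"]}

```bash
ls; mkdir -p pics; cat > h.py <<'E'
import numpy as np, cv2
from plant import bot
from scipy.spatial.transform import Rotation as Rn
def cap(n,save=None):
    o=bot.get_obs(); c=bot.capture(n); c['obs']=o
    f=c['img'].shape[0]/2/np.tan(np.radians(c['fov_y'])/2); c['f']=f
    if save: cv2.imwrite('pics/'+save+'.png',c['img']); np.save('pics/'+save+'.npy',c,allow_pickle=True)
    return c
def load(s): return np.load('pics/'+s+'.npy',allow_pickle=True).item()
def world(c,u,v,z=None,r=None):
    # z given: intersect with plane world z ; else depth
    d=np.array([(u-c['cx'])/c['f'],(v-c['cy'])/c['f'],1.])
    if 'R' in c: R=np.array(c['R']).T; o=-R@np.array(c['t'])
    else:
        T=np.array(c['T_tool_cam']); Rt=Rn.from_euler('xyz',c['obs']['tcp_rot']).as_matrix()
        R=Rt@T[:3,:3]; o=Rt@T[:3,3]+np.array(c['obs']['tool_pos'])
    w=R@d
    if z is None:
        s=r if r is not None else c['range_z'][int(round(v)),int(round(u))]
    else: s=(z-o[2])/w[2]
    return o+s*w
E
python3 - <<'E'
from h import *
for n in('scene','top','wrist'):
    c=cap(n,n+'0'); print(n,c['fov_y'],c['cx'],c['cy'],c['img'].shape)
print(bot.get_obs(), bot.grasp_offset)
E
```

```text
pics
scene 43.033843022691585 260.9768954352401 186.14759749781197 (384, 512, 3)
top 45.54186170414937 254.17672508939484 186.7714415527766 (384, 512, 3)
wrist 71.51277773479131 259.7961978062278 192.4791565501602 (384, 512, 3)
{'time': 0.15, 'joint_positions': array([-1.33601533e+00,  3.42549737e-01,  1.52475916e+00,  1.48007817e-05,
        1.27541334e+00, -1.45961697e-01]), 'dq': array([ 0.00016946, -0.00247946, -0.00151175,  0.00025706, -0.00173139,
        0.00044068]), 'tau': array([ 1.05029187e-03, -4.31471550e+01, -2.44353318e+01,  7.17382575e-02,
        5.37046138e-02, -7.75421267e-05]), 'tool_pos': array([ 195.07036108, -487.10040162,  226.22475223]), 'tcp_rot': array([-3.14047715e+00, -1.78294467e-04,  3.80738274e-01]), 'contact_force': array([ 0.37437738, -1.25793382, -0.53538121]), 'moment': array([0.08158087, 0.0019961 , 0.00983057]), 'grip_width': 92.0915095053227} 18.8
```

View pics/scene0.png

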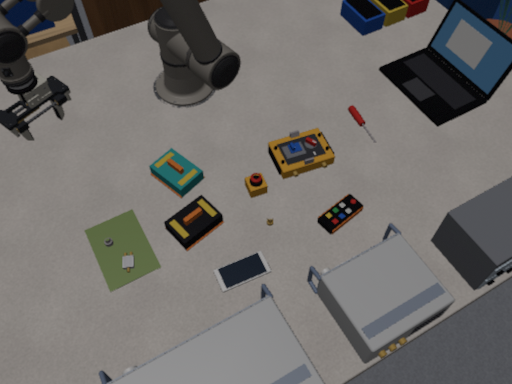

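View pics/top0.png

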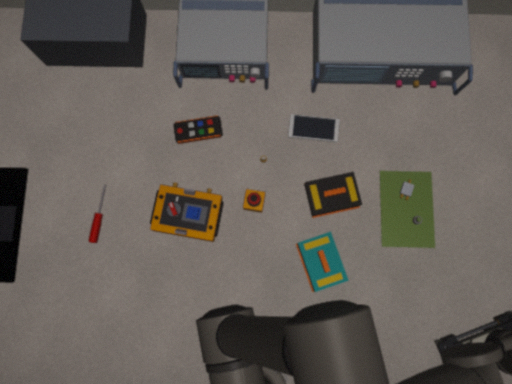

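View pics/wrist0.png

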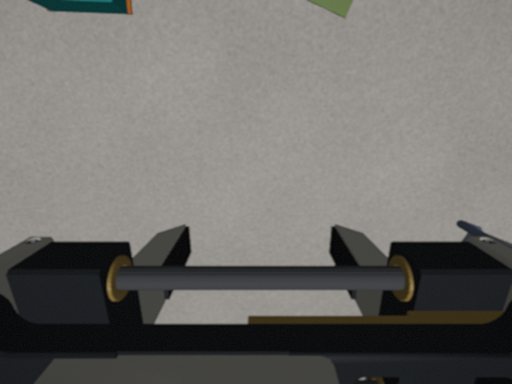

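The top view shows two cover-shaped things: a black one at (333,194), which is the one I want, and a turquoise look-alike at (322,262). The receiver is at (187,212), with the estop at (254,200) beside it. I'll enlarge these before moving.

```bash
python3 - <<'E'
from h import *
c=load('top0'); i=c['img']
a=cv2.resize(i[175:250,140:230],None,fx=7,fy=7,interpolation=cv2.INTER_CUBIC)
b=cv2.resize(i[160:230,290:375],None,fx=7,fy=7,interpolation=cv2.INTER_CUBIC)
cv2.imwrite('pics/a.png',a);cv2.imwrite('pics/b.png',b)
for n,u,v in(('rec',187,212),('cov',333,194),('turq',322,262),('estop',254,200),('brass',263,159),('rec corner',152,233),('floor',280,220)):
    print(n,world(c,u,v))
s=load('scene0');print(world(s,301,152),world(s,194,222),world(s,230,120))
E
```

```text
rec [486.2184421  180.85697218  58.02875577]
cov [ 546.02735108 -221.17227855   55.04069142]
turq [ 359.05940836 -189.12891143   62.75313873]
estop [526.00689233  -2.62265364  44.68074735]
brass [647.82547129 -25.24739719  31.88588523]
rec corner [431.52894882 288.61108429  -3.97631337]
floor [476.3953548  -77.50922034   4.69913042]
[507.71210918 177.09393847  49.52650624] [ 570.93354456 -227.54092973   45.64670424] [233.14220637  64.53971406  -3.22806874]
```

View pics/a.png

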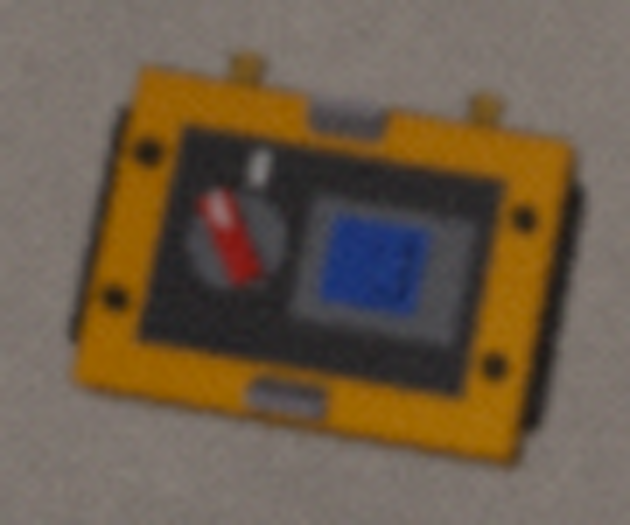

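View pics/b.png

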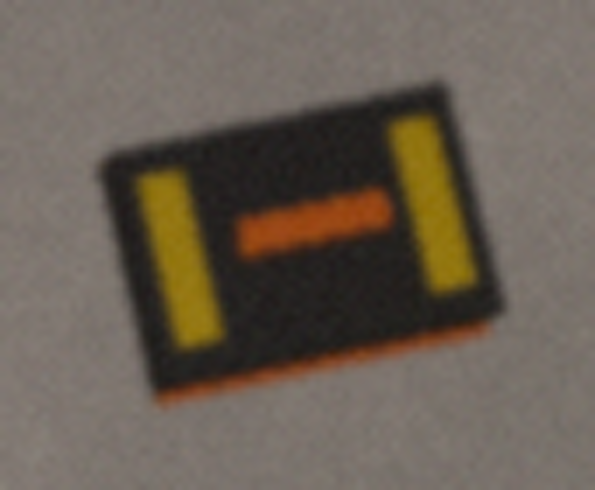

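The black cover has orange lips and an orange rib, and the turquoise one doesn't match the description, so I'm choosing the black one. Next I'll get rough poses.

```bash
python3 - <<'E'
from h import *
w=load('wrist0'); print(np.round(w['T_tool_cam'],3))
c=load('top0')
P=lambda u,v,z,o,s=7: world(c,o[0]+(u-3)/s,o[1]+(v-3)/s,z)
A=(140,175);B=(290,160)
q=[P(*p,40,A) for p in((142,66),(577,145),(515,465),(75,383))]
print(np.round(q,1)); print('rec c',np.mean(q,0), 'yaw', [np.arctan2(*(a-b)[[1,0]]) for a,b in((q[0],q[3]),(q[1],q[2]))])
q=[P(*p,41,B) for p in((103,158),(443,85),(503,312),(155,392))]
print(np.round(q,1)); print('cov c',np.mean(q,0), 'yaw', [np.arctan2(*(a-b)[[1,0]]) for a,b in((q[0],q[3]),(q[1],q[2]))])
print(P(240,238,3,B)*0, P(315,222,63,B))
E
```

```text
[[   0.      -0.953   -0.304   82.6  ]
 [   1.       0.      -0.      -0.205]
 [   0.      -0.304    0.953 -157.089]
 [   0.       0.       0.       1.   ]]
[[566.7 265.1  40. ]
 [538.2  87.8  40. ]
 [409.7 107.3  40. ]
 [438.  283.5  40. ]]
rec c [488.13211413 185.90949784  40.        ] yaw [np.float64(-0.1422936033061174), np.float64(-0.1512097720764234)]
[[ 580.7 -142.9   41. ]
 [ 613.8 -279.8   41. ]
 [ 521.6 -302.1   41. ]
 [ 486.4 -163.9   41. ]]
cov c [ 550.62711379 -222.20099639   41.        ] yaw [np.float64(0.2187157595759484), np.float64(0.23738361383178166)]
[ 0. -0.  0.] [ 552.27879567 -224.31219514   63.        ]
```

Call:
servo_tool(angular=[[0,0,7],[0,0,14],[0,0,21],[0,0,28],[0,0,35],[0,0,42],[0,0,49],[0,0,56],[0,0,63],[0,0,70]], slide=[[20,10,0],[50,25,0],[85,45,0],[120,65,0],[155,85,0],[190,105,0],[225,125,0],[260,145,0],[295,165,0],[325,185,0]], grip=[1,1,1,1,1,1,1,1,1,1])

```text
time: 0.98
tool_pos: [522.1, -300.8, 226.4]
tcp_rot: [3.142, -0.0, 1.609]
contact_force: [0.3, -1.0, -0.5]
grip_width: 91.3
```

Call:
servo_tool(angular=[[0,0,6],[0,0,11.1],[0,0,11.1],[0,0,11.1]], slide=[[22,10,-10],[44,22,-26],[44,22,-26],[44,22,-26]], grip=[1,1,1,1])

```text
time: 1.32
tool_pos: [564.2, -279.1, 199.0]
tcp_rot: [-3.139, -0.002, 1.798]
contact_force: [-1.1, -0.2, -0.4]
grip_width: 91.8
```

```bash
python3 - <<'E'
from h import *
c=cap('wrist','w1'); print(c['obs']['time'],c['obs']['tool_pos'],c['obs']['tcp_rot'],c['obs']['dq'])
E
```

```text
1.3167 [ 564.21461611 -279.13903521  198.9876865 ] [-3.13915777e+00 -2.32525605e-03  1.79754573e+00] [-0.03841199 -0.03726917 -0.00405193 -0.00902683  0.00679841  0.01138503]
```

View pics/w1.png

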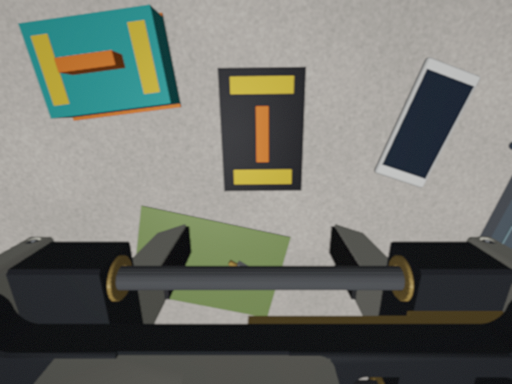

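Call:
servo_tool(angular=[[0,0,-2],[0,0,-4],[0,0,-7],[0,0,-10],[0,0,-12],[0,0,-15],[0,0,-18],[0,0,-20],[0,0,-21.4],[0,0,-21.4]], slide=[[-5,20,0],[-13,60,0],[-21,100,0],[-29,140,0],[-37,180,0],[-45,220,0],[-53,260,0],[-62,300,0],[-71,340,0],[-79,380,0]], grip=[1,1,1,1,1,1,1,1,1,1])

```text
time: 2.2
tool_pos: [484.3, 100.0, 202.0]
tcp_rot: [3.14, -0.0, 1.418]
contact_force: [-0.1, -0.1, -0.4]
grip_width: 92.0
```

Call:
servo_tool(angular=[[0,0,0],[0,0,0],[0,0,0],[0,0,0]], slide=[[-6,25,0],[-6,25,0],[-6,25,0],[-6,25,0]], grip=[-0.3,-0.3,-0.3,-0.3])

```text
time: 2.53
tool_pos: [479.5, 123.3, 201.4]
tcp_rot: [3.14, 0.0, 1.421]
contact_force: [-0.0, -0.4, -0.2]
grip_width: 69.7
```

```bash
python3 - <<'E'
from h import *
c=cap('wrist','w2'); print(c['obs']['time'],c['obs']['tool_pos'],c['obs']['tcp_rot'],c['obs']['dq'])
i=c['img']
cv2.imwrite('pics/w2c.png',cv2.resize(i[40:220,160:360],None,fx=3.3,fy=3.3,interpolation=cv2.INTER_CUBIC))
i=load('w1')['img']
cv2.imwrite('pics/w1c.png',cv2.resize(i[55:205,200:325],None,fx=4,fy=4,interpolation=cv2.INTER_CUBIC))
E
```

```text
2.5333 [479.46635153 123.31293572 201.40014521] [3.14013608e+00 3.02087965e-04 1.42119538e+00] [-0.02001067  0.00821815 -0.00382769  0.00194431 -0.00058113  0.00064694]
```

View pics/w2.png

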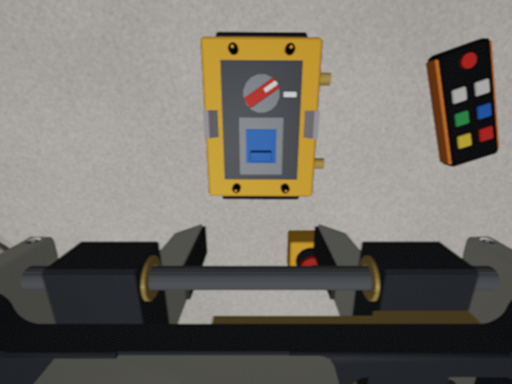

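View pics/w2c.png

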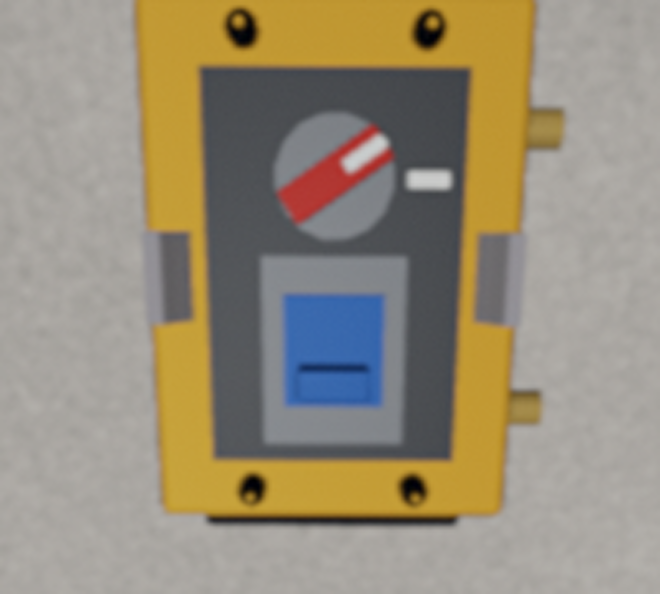

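View pics/w1c.png

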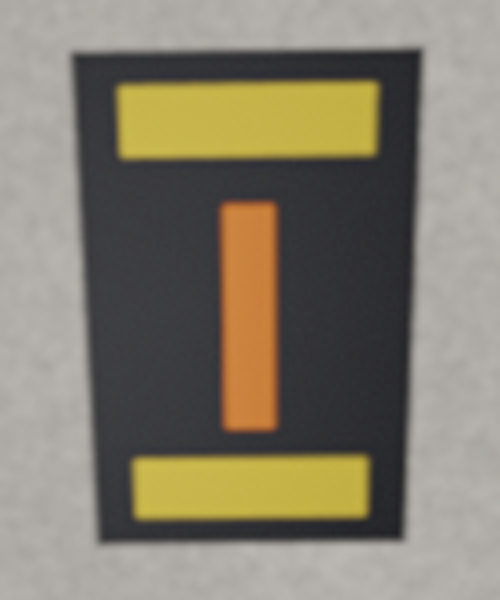

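```bash
cat > m.py <<'E'
from h import *
def quad(c,pts,z,o,s):
    q=np.array([world(c,o[0]+(u+.5)/s-.5,o[1]+(v+.5)/s-.5,z) for u,v in pts])
    yl=[q[0]-q[3],q[1]-q[2]]; xl=[q[1]-q[0],q[2]-q[3]]
    return q.mean(0),[np.arctan2(-d[0],d[1]) for d in yl],[np.arctan2(d[1],d[0]) for d in xl],[np.linalg.norm(d) for d in yl+xl]
E
python3 - <<'E'
from m import *
np.set_printoptions(precision=4,suppress=True)
c=load('w2');o=(160,40);s=3.3
print('bay',*quad(c,[(200,67),(470,67),(452,458),(214,458)],40,o,s))
print('posts',[world(c,o[0]+u/s,o[1]+v/s,56) for u,v in((240,22),(430,22),(412,494),(252,494))])
P=lambda u,v,z: world(c,o[0]+u/s,o[1]+v/s,z)
print('knob c',P(334,177,54), 'bar',P(285,202,70),P(385,140,70), 'mark',P(429,180,40))
a,b=P(285,202,70),P(385,140,70); print('bar ang',np.arctan2(*(b-a)[[1,0]]),np.linalg.norm(b-a),(a+b)/2)
print('tab top',P(334,384,74),'depths',c['range_z'][40+int(384/s),160+int(334/s)])
for (u,v) in((334,177),(334,384),(310,195),(230,300)): print(world(c,o[0]+u/s,o[1]+v/s))
c=load('w1');o=(200,55);s=4
print('cov',*quad(c,[(75,53),(421,51),(403,540),(100,541)],41,o,s))
print('rib',*quad(c,[(221,202),(277,202),(277,430),(223,430)],63,o,s))
E
```

```text
bay [490.3075 187.9487  40.    ] [np.float64(-0.154775158171426), np.float64(-0.15179308544989076)] [np.float64(-0.14908916857114496), np.float64(-0.14939326375379514)] [np.float64(132.34510534920796), np.float64(132.37049197344183), np.float64(88.53189822045842), np.float64(88.9264927986063)]
posts [array([473.2432, 267.2903,  56.    ]), array([530.9649, 258.6221,  56.    ]), array([507.2309, 108.7707,  56.    ]), array([450.3304, 117.337 ,  56.    ])]
knob c [495.2508 218.8825  54.    ] bar [478.9484 213.2267  70.    ] [511.9397 226.3092  70.    ] mark [527.2333 213.759   40.    ]
bar ang 0.3775224975582436 35.49052602454871 [495.444  219.7679  70.    ]
tab top [485.7067 155.4723  74.    ] depths 287.58255
[495.0776 218.2634  67.8665]
[485.6796 155.2373  72.6582]
[486.9501 214.0717  70.9088]
[453.1421 184.6317  40.9186]
cov [ 553.6922 -224.794    41.    ] [np.float64(0.23640661898764914), np.float64(0.2377941437066743)] [np.float64(0.23202105805055864), np.float64(0.23155775695426717)] [np.float64(137.8810806267232), np.float64(137.92542855097523), np.float64(93.43101258112489), np.float64(93.62258957643107)]
rib [ 553.5052 -224.7683   63.    ] [np.float64(0.23082310607971263), np.float64(0.23741422848759644)] [np.float64(0.22712196060824172), np.float64(0.2277648452621963)] [np.float64(60.31811638937115), np.float64(60.31123476241776), np.float64(14.63300929885797), np.float64(15.03049521641412)]
```

Call:
servo_tool(angular=[[0,0,-7],[0,0,-14],[0,0,-21],[0,0,-28],[0,0,-35],[0,0,-42],[0,0,-49],[0,0,-56],[0,0,-59.8],[0,0,-59.8]], slide=[[2,10,-5],[4,22,-15],[6,34,-25],[8,46,-35],[10,58,-45],[12,70,-55],[14,82,-65],[16,92,-75],[16,95,-85],[16,95,-95]], grip=[-0.3,-0.3,-0.3,-0.3,-0.3,-0.3,-0.3,-0.3,-0.3,-0.3])

```text
time: 3.42
tool_pos: [496.0, 218.6, 105.2]
tcp_rot: [3.141, -0.0, 0.375]
contact_force: [-0.3, -0.6, 0.5]
grip_width: 32.4
```

```bash
python3 - <<'E'
from h import *
c=cap('wrist','w3'); o=c['obs'];print(o['time'],o['tool_pos'],o['tcp_rot'],o['dq'],o['grip_width'],o['contact_force'])
E
```

```text
3.4167 [496.00868946 218.6267185  105.18306332] [ 3.14134318e+00 -3.04670635e-04  3.74807745e-01] [-0.01085992  0.14698374  0.14585971 -0.00517233 -0.28664616 -0.13587352] 32.411086048716896 [-0.32822518 -0.61145916  0.54098609]
```

View pics/w3.png

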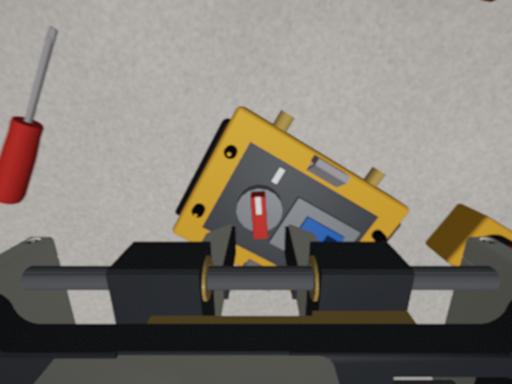

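The bar is upright at column 260, midway between the fingers (232 and 290). I'll descend and grip it.

Call:
servo_tool(angular=[[0,0,0],[0,0,0],[0,0,0],[0,0,0],[0,0,0],[0,0,0],[0,0,0],[0,0,0]], slide=[[0,0,-20],[0,0,-38],[0,0,-48],[0,0,-48],[0,0,-48],[0,0,-48],[0,0,-48],[0,0,-48]], grip=[-0.3,-0.3,-0.3,-0.3,-1,-1,-1,-1])

```text
time: 4.13
tool_pos: [495.9, 219.4, 58.8]
tcp_rot: [3.141, -0.002, 0.38]
contact_force: [1.2, -1.2, 3.0]
grip_width: 11.5
```

Call:
servo_tool(angular=[[0,0,0],[0,0,-5],[0,0,-10],[0,0,-15],[0,0,-20],[0,0,-25],[0,0,-30.3],[0,0,-30.3],[0,0,-30.3],[0,0,-30.3]], slide=[[0,0,0],[0,0,0],[0,0,0],[0,0,0],[0,0,0],[0,0,0],[0,0,0],[0,0,0],[0,0,0],[0,0,0]], grip=[-1,-1,-1,-1,-1,-1,-1,-1,-1,-1])

```text
time: 4.97
tool_pos: [495.9, 219.2, 58.8]
tcp_rot: [3.141, -0.002, -0.149]
contact_force: [0.1, -3.9, 5.0]
grip_width: 11.6
```

```bash
python3 - <<'E'
from h import *
c=cap('wrist','w4'); o=c['obs'];print(o['time'],o['tool_pos'],o['tcp_rot'],o['grip_width'],o['contact_force'],o['moment'])
E
```

```text
4.9667 [495.90020244 219.18990838  58.76941994] [ 3.14137887e+00 -1.99762148e-03 -1.48604472e-01] 11.572825062599101 [ 0.08566668 -3.85396903  5.03752424] [-0.6646652  -0.01746852 -0.07995131]
```

View pics/w4.png

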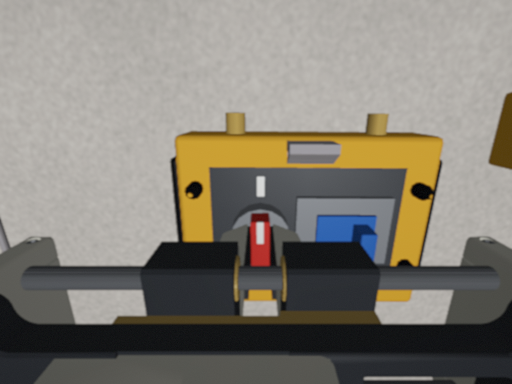

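The pointer and the mark are both at column 260, so the knob is aligned. I'll release it and move to the tab.

Call:
servo_tool(angular=[[0,0,0],[0,0,0],[0,0,0],[0,0,0],[0,0,0],[0,0,0],[0,0,0],[0,0,0],[0,0,0]], slide=[[0,0,0],[0,0,0],[0,0,15],[0,0,35],[-3,-20,40],[-7,-50,40],[-10,-66,40],[-10,-66,40],[-10,-66,40]], grip=[-0.3,-0.3,-0.3,-0.3,-0.3,-0.3,-0.3,-0.3,-0.3])

```text
time: 5.77
tool_pos: [485.2, 153.5, 97.8]
tcp_rot: [-3.141, 0.0, -0.151]
contact_force: [0.3, 0.3, -0.1]
grip_width: 32.2
```

```bash
python3 - <<'E'
from h import *
c=cap('wrist','w5'); o=c['obs'];print(o['time'],o['tool_pos'],o['tcp_rot'],o['grip_width'],o['contact_force'],o['moment'])
cv2.imwrite('pics/w5c.png',cv2.resize(c['img'][60:300,120:420],None,fx=2.5,fy=2.5,interpolation=cv2.INTER_CUBIC))
E
```

```text
5.7667 [485.17061875 153.46082621  97.81664381] [-3.14116192e+00  7.53964489e-05 -1.51149949e-01] 32.16205987958248 [ 0.30761293  0.26513628 -0.10332087] [ 0.09937797 -0.03617834 -0.03403506]
```

View pics/w5c.png

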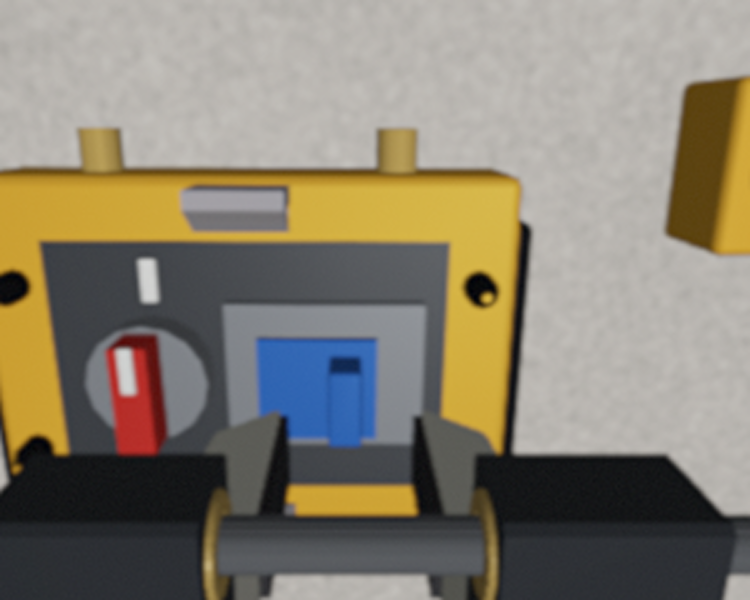

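Call:
servo_tool(angular=[[0,0,0],[0,0,0],[0,0,0],[0,0,0],[0,0,0],[0,0,0],[0,0,0]], slide=[[0,0,-15],[0,0,-28],[0,0,-35],[0,0,-35],[0,0,-35],[0,0,-35],[0,0,-35]], grip=[-0.3,-0.3,-0.3,-1,-1,-1,-1])

```text
time: 6.4
tool_pos: [485.7, 154.0, 63.4]
tcp_rot: [-3.141, -0.001, -0.15]
contact_force: [0.2, 1.8, -0.2]
grip_width: 10.2
```

Call:
servo_tool(angular=[[0,0,0],[0,0,0],[0,0,0],[0,0,0],[0,0,0],[0,0,0],[0,0,0]], slide=[[0.6,4,0],[1.2,8,0],[1.8,12,0],[2.4,16,0],[3,20,0],[3.6,24,0],[3.6,24,0]], grip=[-1,-1,-1,-1,-1,-1,-1])

```text
time: 6.98
tool_pos: [489.5, 178.7, 63.3]
tcp_rot: [-3.141, -0.002, -0.149]
contact_force: [0.0, 1.3, 6.2]
grip_width: 9.8
```

Call:
servo_tool(angular=[[0,0,0],[0,0,0],[0,0,0]], slide=[[0.2,1,0],[0.3,2,0],[0.3,2,0]], grip=[-1,-1,-1])

```text
time: 7.23
tool_pos: [489.6, 179.7, 63.3]
tcp_rot: [3.141, -0.001, -0.149]
contact_force: [0.6, -3.3, 6.1]
grip_width: 9.3
```

Call:
servo_tool(angular=[[0,0,0],[0,0,0],[0,0,0]], slide=[[0.2,1,0],[0.2,1.5,0],[0.2,1.5,0]], grip=[-1,-1,-1])

```text
time: 7.48
tool_pos: [489.6, 179.8, 63.3]
tcp_rot: [3.139, -0.001, -0.149]
contact_force: [-0.6, -9.7, 8.2]
grip_width: 10.1
```

That's the stop. I'll release, rise and check.

Call:
servo_tool(angular=[[0,0,0],[0,0,0],[0,0,0],[0,0,0],[0,0,0],[0,0,0],[0,0,0]], slide=[[0,-1,0],[0,-1,0],[0,-1,15],[0,-1,45],[0,-5,85],[0,-25,120],[0,-60,137]], grip=[-0.65,-0.65,-0.65,-0.65,-0.65,-0.65,-0.65])

```text
time: 8.07
tool_pos: [490.6, 123.3, 203.7]
tcp_rot: [-3.139, -0.005, -0.146]
contact_force: [1.8, 0.3, -0.3]
grip_width: 15.8
```

```bash
python3 - <<'E'
from h import *
c=cap('wrist','w6'); o=c['obs'];print(o['time'],o['tool_pos'],o['tcp_rot'],o['grip_width'],o['contact_force'],o['moment'])
cv2.imwrite('pics/w6c.png',cv2.resize(c['img'][40:280,100:400],None,fx=2.5,fy=2.5,interpolation=cv2.INTER_CUBIC))
E
```

```text
8.0667 [490.57140323 123.31837199 203.67692382] [-3.13872415 -0.00546808 -0.1456575 ] 15.792991391725367 [ 1.78182202  0.3066001  -0.29036936] [-0.01152034 -0.01984465 -0.00267994]
```

View pics/w6c.png

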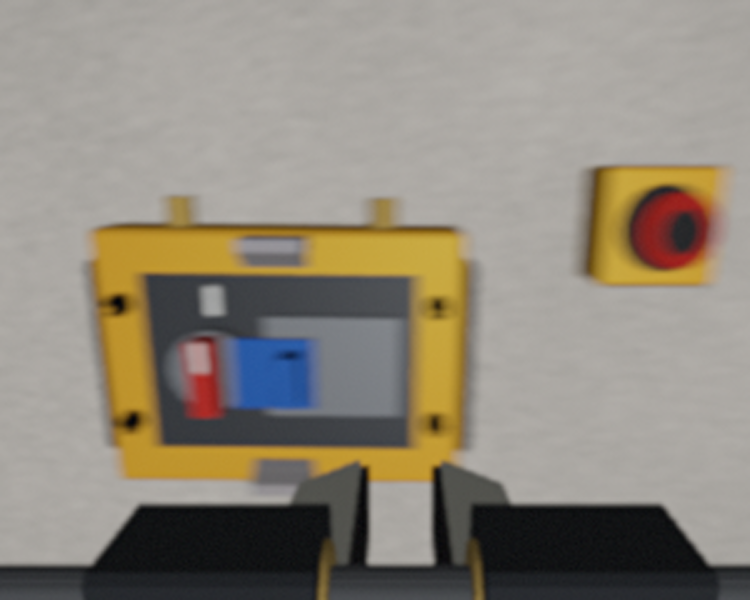

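The knob is at the mark and the blue plate is over its rim. Next is the cover.

Call:
servo_tool(angular=[[0,0,7],[0,0,14],[0,0,21],[0,0,28],[0,0,35],[0,0,42],[0,0,49],[0,0,56],[0,0,63],[0,0,70]], slide=[[2,-10,0],[8,-30,0],[14,-55,0],[20,-85,0],[26,-115,0],[32,-145,0],[38,-175,0],[44,-205,0],[50,-235,0],[54,-265,0]], grip=[-0.1,-0.1,-0.1,-0.1,-0.1,-0.1,-0.1,-0.1,-0.1,-0.1])

```text
time: 8.95
tool_pos: [543.4, -144.7, 198.9]
tcp_rot: [-3.14, -0.001, 1.078]
contact_force: [1.0, 0.2, -0.1]
grip_width: 41.4
```

Call:
servo_tool(angular=[[0,0,7],[0,0,14],[0,0,21],[0,0,28],[0,0,35],[0,0,42.1],[0,0,42.1],[0,0,42.1],[0,0,42.1]], slide=[[4,-25,0],[7,-50,-15],[9,-70,-30],[10.4,-81,-45],[10.4,-81,-60],[10.4,-81,-75],[10.4,-81,-85],[10.4,-81,-85],[10.4,-81,-85]], grip=[-0.1,-0.1,-0.1,-0.1,-0.1,-0.1,-0.1,-0.1,-0.1])

```text
time: 9.7
tool_pos: [553.5, -224.3, 114.2]
tcp_rot: [-3.141, -0.001, 1.803]
contact_force: [0.4, 0.2, 0.3]
grip_width: 41.5
```

```bash
python3 - <<'E'
from h import *
c=cap('wrist','w7'); o=c['obs'];print(o['time'],o['tool_pos'],o['tcp_rot'],o['grip_width'],o['contact_force'],o['moment'])
E
```

```text
9.7 [ 553.54074023 -224.33375437  114.20585965] [-3.14076609e+00 -1.16831654e-03  1.80344222e+00] 41.45037399902652 [0.3972667  0.23994004 0.32064751] [-0.01536089 -0.11100417 -0.05311378]
```

View pics/w7.png

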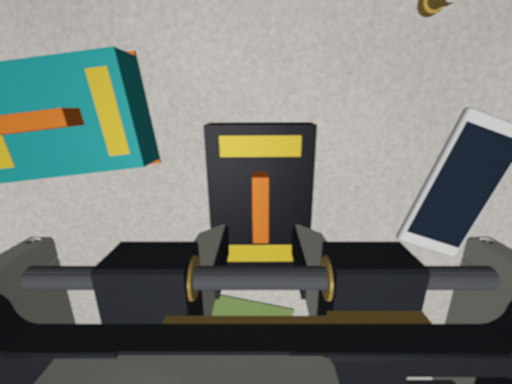

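```bash
python3 - <<'E'
from m import *
c=load('w7')
cv2.imwrite('pics/w7c.png',cv2.resize(c['img'][110:270,190:330],None,fx=4,fy=4,interpolation=cv2.INTER_CUBIC))
E
```

```text
(no output)
```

View pics/w7c.png

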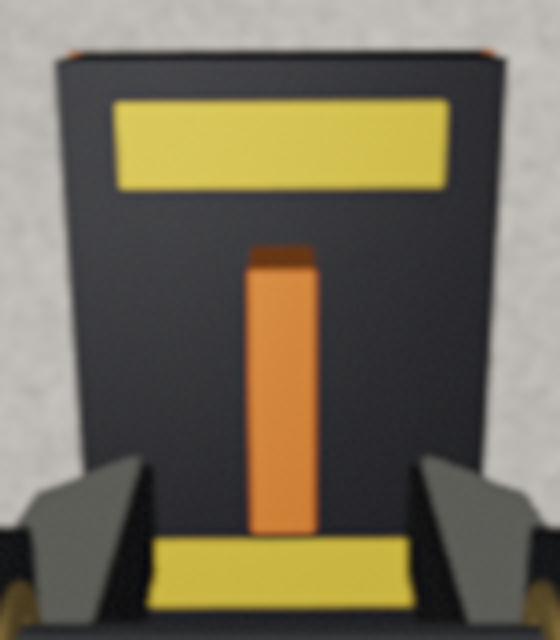

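```bash
python3 - <<'E'
from m import *
c=load('w7');o=(190,110);s=4
d,e,a,b=quad(c,[(246,268),(319,268),(318,533),(249,533)],63,o,s); print('rib',d,e,a,b)
l,r=[world(c,o[0]+u/s,o[1]+v/s,41) for u,v in((58,62),(504,62))]
m=(l+r)/2; y=np.array([-np.sin(.234),np.cos(.234),0]);print('far',m,'centre',m-70*y,np.linalg.norm(l-r),np.arctan2(*(r-l)[[1,0]]))
E
```

```text
rib [ 553.7609259  -224.11496699   63.        ] [np.float64(0.23420435914301305), np.float64(0.24024640846472267)] [np.float64(0.23342988805614157), np.float64(0.23386283916727177)] [np.float64(59.50691350611322), np.float64(59.50176370962232), np.float64(14.686806994468009), np.float64(15.046313870975041)]
far [ 537.81675454 -157.61681659   41.        ] centre [ 554.04767938 -225.70908545   41.        ] 93.61314407557958 0.2331390044467417
```

Call:
servo_tool(angular=[[0,0,0],[0,0,0],[0,0,0],[0,0,0],[0,0,0],[0,0,0],[0,0,0],[0,0,0],[0,0,0],[0,0,0]], slide=[[0,0,-20],[0,0,-45],[0,0,-62],[0,0,-70],[0,0,-70],[0,0,-70],[0,0,-70],[0,0,-70],[0,0,-70],[0,0,-70]], grip=[-0.1,-0.1,-0.1,-0.1,-0.1,-1,-1,-1,-1,-1])

```text
time: 10.58
tool_pos: [554.1, -225.1, 45.6]
tcp_rot: [3.14, 0.001, 1.807]
contact_force: [-1.0, 0.3, 2.6]
grip_width: 13.6
```

Call:
servo_tool(angular=[[0,0,0],[0,0,0],[0,0,0],[0,0,0],[0,0,0],[0,0,0]], slide=[[0,0,5],[0,0,20],[0,0,45],[0,0,75],[0,0,95],[0,0,100]], grip=[-1,-1,-1,-1,-1,-1])

```text
time: 11.08
tool_pos: [555.3, -225.8, 148.9]
tcp_rot: [3.137, 0.005, 1.807]
contact_force: [0.8, 0.3, -1.6]
grip_width: 14.1
```

```bash
python3 - <<'E'
from h import *
c=cap('wrist','w8'); o=c['obs'];print(o['time'],o['tool_pos'],o['tcp_rot'],o['grip_width'],o['contact_force'],o['moment'])
E
```

```text
11.0833 [ 555.26516889 -225.75117124  148.92381217] [3.13660494 0.0045161  1.80669865] 14.124939754819536 [ 0.75623662  0.32685284 -1.62275214] [-0.02131946 -0.1342659  -0.02341878]
```

View pics/w8.png

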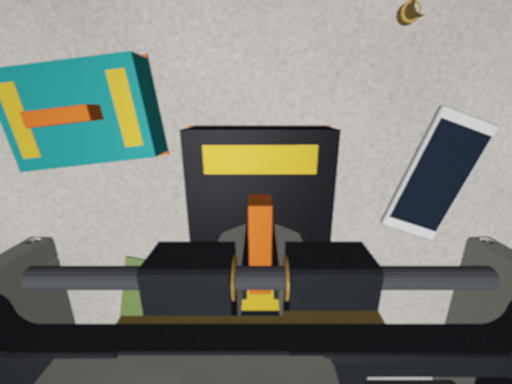

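Call:
servo_tool(angular=[[0,0,-1],[0,0,-3],[0,0,-5],[0,0,-7.5],[0,0,-10],[0,0,-12.5],[0,0,-15],[0,0,-17.5],[0,0,-19.5],[0,0,-21]], slide=[[-2,12,10],[-6,42,20],[-12,77,20],[-18,115,20],[-24,155,20],[-30,195,20],[-36,235,20],[-42,275,20],[-48,315,20],[-54,350,20]], grip=[-1,-1,-1,-1,-1,-1,-1,-1,-1,-1])

```text
time: 11.97
tool_pos: [498.0, 127.3, 163.2]
tcp_rot: [-3.139, 0.0, 1.439]
contact_force: [0.6, -0.7, -1.3]
grip_width: 14.4
```

Call:
servo_tool(angular=[[0,0,-0.5],[0,0,-1],[0,0,-1.1],[0,0,-1.1],[0,0,-1.1],[0,0,-1.1]], slide=[[-5,28,0],[-8,50,0],[-9.2,62.7,0],[-9.2,62.7,0],[-9.2,62.7,0],[-9.2,62.7,0]], grip=[-1,-1,-1,-1,-1,-1])

```text
time: 12.47
tool_pos: [490.0, 187.0, 163.8]
tcp_rot: [-3.14, 0.001, 1.421]
contact_force: [1.0, 0.1, -1.8]
grip_width: 13.7
```

```bash
python3 - <<'E'
from h import *
for n in('wrist','scene','top'):
  c=cap(n,'9'+n)
  if n=='wrist': o=c['obs'];print(o['time'],o['tool_pos'],o['tcp_rot'],o['grip_width'],o['contact_force'],o['moment'])
a=load('9scene')['img'];b=load('9top')['img']
cv2.imwrite('pics/9c.png',np.hstack([cv2.resize(x,(400,400),interpolation=cv2.INTER_CUBIC) for x in(a[100:200,250:350],b[160:260,140:240])]))
E
```

```text
12.4667 [490.0223867  187.0471845  163.77215646] [-3.14001733e+00  1.08336560e-03  1.42090670e+00] 13.738001428997704 [ 1.04833869  0.13486584 -1.77791232] [-0.04072392 -0.10348434 -0.01212777]
```

View pics/9wrist.png

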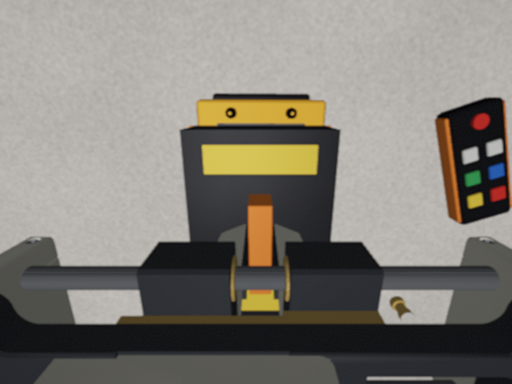

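View pics/9c.png

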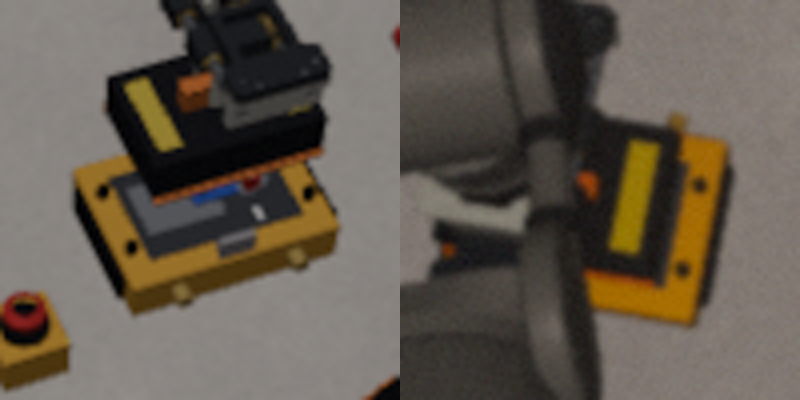

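```bash
python3 - <<'E'
from m import *
c=load('9wrist')
cv2.imwrite('pics/9w.png',cv2.resize(c['img'][85:205,175:345],None,fx=4.5,fy=4.5,interpolation=cv2.INTER_CUBIC))
E
```

View pics/9w.png

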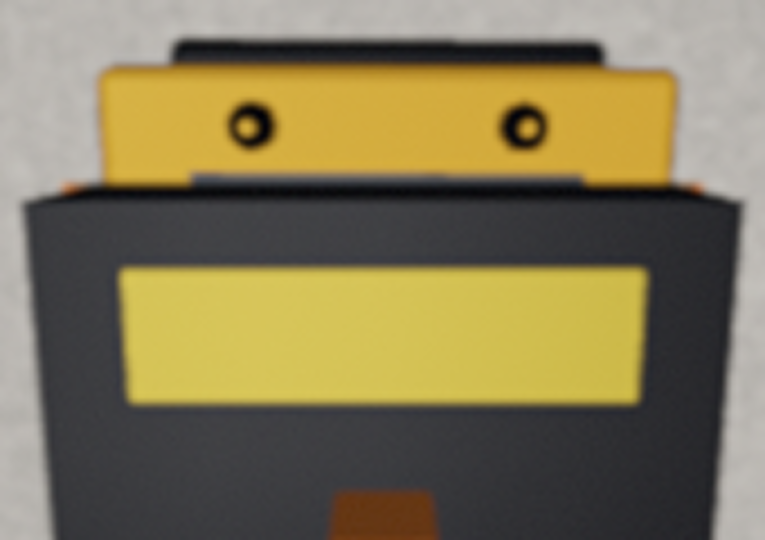

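```bash
python3 - <<'E'
from m import *
c=load('9wrist');o=(175,85);s=4.5
W=lambda u,v,z: world(c,o[0]+(u+.5)/s-.5,o[1]+(v+.5)/s-.5,z)
yaw=c['obs']['tcp_rot'][2]-np.pi/2; R=np.array([[np.cos(yaw),np.sin(yaw)],[-np.sin(yaw),np.cos(yaw)]])
t=c['obs']['tool_pos'][:2]
f=lambda p:R@(p[:2]-t)
for z in(48,56): print('posts rel',f(W(251,126,z)),f(W(524,126,z)), np.diff([f(W(251,126,z)),f(W(524,126,z))],axis=0))
print('cover edge',f(W(25,203,159)),f(W(740,203,159)))
print('bay edge',f(W(190,177,40)),f(W(584,177,40)))
print('rec edge',f(W(100,70,40)),f(W(677,74,40)))
E
```

```text
posts rel [-29.34760512  77.83635018] [30.11372007 77.86253557] [[5.94613252e+01 2.61853951e-02]]
posts rel [-28.48370497  77.98689696] [29.23370216 78.01231437] [[5.77174071e+01 2.54174139e-02]]
cover edge [-47.46259517  70.19342945] [46.66278523 70.24787822]
bay edge [-44.43668024  66.58261559] [45.00677521 66.63013291]
rec edge [-63.24084127  89.54482362] [64.4422292  88.75200406]
```

Call:
servo_tool(angular=[[0,0,0],[0,0,0],[0,0,0],[0,0,0],[0,0,0],[0,0,0]], slide=[[0.3,0.2,-10],[0.3,0.2,-28],[0.3,0.2,-45],[0.3,0.2,-54],[0.3,0.2,-54],[0.3,0.2,-54]], grip=[-1,-1,-1,-1,-1,-1])

```text
time: 13.12
tool_pos: [490.7, 187.7, 110.4]
tcp_rot: [-3.141, 0.0, 1.421]
contact_force: [-0.2, -0.1, -1.0]
grip_width: 13.6
```

```bash
python3 - <<'E'
from m import *
c=cap('wrist','10'); o=c['obs'];print(o['time'],o['tool_pos'],o['tcp_rot'],o['contact_force'],o['moment'])
cv2.imwrite('pics/10c.png',cv2.resize(c['img'][85:205,175:345],None,fx=4.5,fy=4.5,interpolation=cv2.INTER_CUBIC))
E
```

```text
13.1167 [490.6523755  187.7210912  110.38046747] [-3.14068884e+00  3.92271590e-04  1.42054071e+00] [-0.20645858 -0.14028489 -1.00667349] [-0.01411136 -0.1446362   0.03554829]
```

View pics/10c.png

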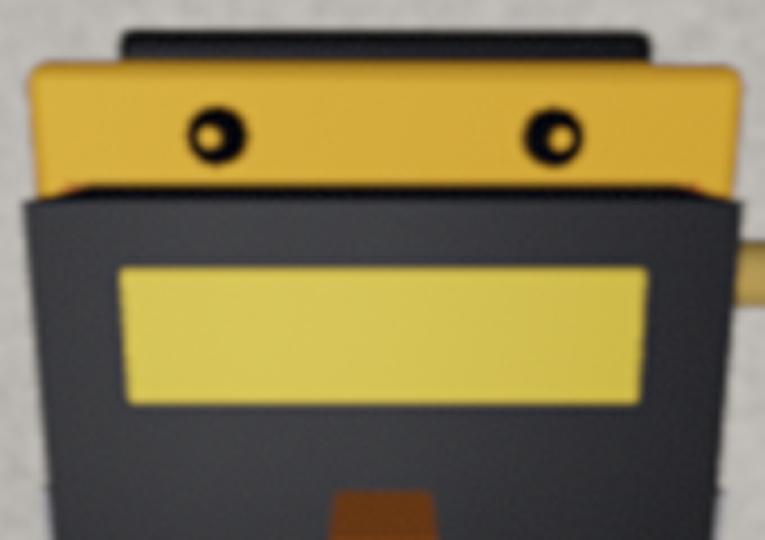

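Call:
servo_tool(angular=[[0,0,0],[0,0,0],[0,0,0],[0,0,0],[0,0,0],[0,0,0]], slide=[[0.3,0.1,-4],[0.3,0.1,-7],[0.3,0.1,-10],[0.3,0.1,-12],[0.3,0.1,-13],[0.3,0.1,-13]], grip=[-1,-1,-1,-1,-1,-1])

```text
time: 13.67
tool_pos: [490.7, 188.1, 97.5]
tcp_rot: [-3.141, 0.0, 1.421]
contact_force: [-1.0, 0.5, -1.1]
grip_width: 13.7
```

Call:
servo_tool(angular=[[0,0,0],[0,0,0],[0,0,0],[0,0,0],[0,0,0]], slide=[[0,0,-1],[0,0,-2],[0,0,-3],[0,0,-4],[0,0,-4]], grip=[-1,-1,-1,-1,-1])

```text
time: 14.08
tool_pos: [491.7, 188.3, 94.7]
tcp_rot: [3.14, -0.001, 1.421]
contact_force: [-2.4, -0.2, 6.1]
grip_width: 14.0
```

Call:
servo_tool(angular=[[0,0,0],[0,0,0],[0,0,0],[0,0,0],[0,0,0]], slide=[[0,0,-1],[0,0,-2],[0,0,-3],[0,0,-4],[0,0,-4]], grip=[-1,-1,-1,-1,-1])

```text
time: 14.5
tool_pos: [491.8, 188.4, 91.0]
tcp_rot: [3.139, -0.001, 1.421]
contact_force: [-1.6, 0.8, -2.4]
grip_width: 13.5
```

Call:
servo_tool(angular=[[0,0,0],[0,0,0],[0,0,0],[0,0,0],[0,0,0],[0,0,0]], slide=[[0,0,-1],[0,0,-2],[0,0,-3],[0,0,-4],[0,0,-5],[0,0,-5]], grip=[-1,-1,-1,-1,-1,-1])

```text
time: 15.0
tool_pos: [491.1, 188.0, 85.6]
tcp_rot: [3.141, 0.0, 1.421]
contact_force: [-3.1, -1.2, 11.2]
grip_width: 13.5
```

It's seated: TCP z is 85.6, which puts the underside at 40.0, with 11 N measured. I'll let it settle and check.

Call:
servo_tool(angular=[[0,0,0],[0,0,0],[0,0,0],[0,0,0],[0,0,0],[0,0,0]], slide=[[0,0,0],[0,0,0],[0,0,0],[0,0,0],[0,0,0],[0,0,0]], grip=[-1,-1,-1,-1,-1,-1])

```text
time: 15.5
tool_pos: [491.0, 188.0, 85.6]
tcp_rot: [3.141, 0.0, 1.421]
contact_force: [-3.4, -0.9, 10.9]
grip_width: 13.8
```

```bash
python3 - <<'E'
from h import *
for n in('wrist','scene'):
  c=cap(n,'11'+n); o=c['obs'];print(o['time'],o['tool_pos'],o['tcp_rot'],o['contact_force'],o['moment'])
a=load('11scene')['img'];b=load('11wrist')['img']
cv2.imwrite('pics/11c.png',np.hstack([cv2.resize(x,(400,400),interpolation=cv2.INTER_CUBIC) for x in(a[105:195,250:350],b[80:240,170:350])]))
E
```

```text
15.5 [491.04140691 187.99957191  85.56261527] [3.14115486e+00 1.49477128e-04 1.42121405e+00] [-3.44563074 -0.88195512 10.93951328] [-0.24337588  0.69903011  0.03093492]
15.55 [491.07386515 187.95525978  85.58610972] [3.14109357e+00 1.45410409e-04 1.42115903e+00] [-4.87288386 -0.63850754 10.47842351] [-0.1643178   0.69366565 -0.05090026]
```

View pics/11c.png

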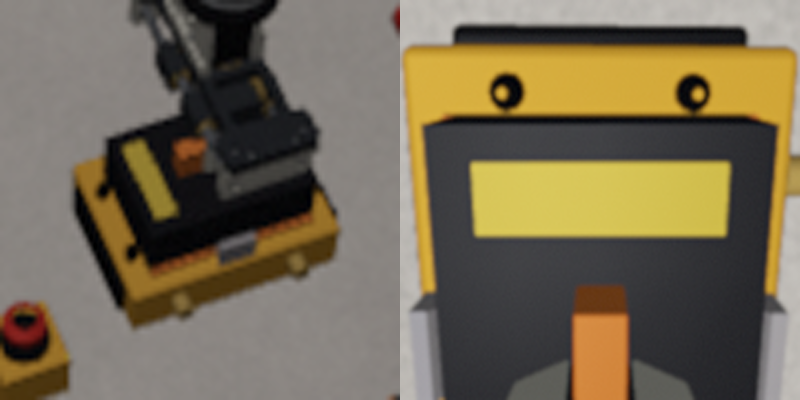

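The cover sits level between the posts and both catches stand over its lips. The push is steady at about 11 N, so I'm handing in.

```bash
python3 - <<'E'
from h import *
print(bot.close_job()); o=bot.get_obs(); print(o['time'],o['tool_pos'],o['contact_force'])
E
```

```text
the job is handed in; nothing more can be done
None
the job is handed in; nothing more can be done
```

The job is handed in, at about 15.6 s of the 61 s allowed. It gives no verdict, so what follows rests on my own last checks.

- **Knob:** I turned it by its bar from about +0.53 rad to the mark. The wrist picture taken after release shows the pointer in line with the mark.
- **Lock:** I gripped the tab and slid it to its stop. It ended about 8 mm short of the receiver's centre, as expected for full travel, and the picture shows the plate over the knob's rim. It seemed to start about 4 mm along rather than fully open; step 1 allows up to 15 mm.
- **Cover:** I took the black cover, not the turquoise one, by its rib and pressed it down over the bay. I felt about 6 N on the catches, then the sudden drop as they snapped, then the hard seat.
- **Final state:** The tool's height puts the cover's underside at 40 mm, so it is home. It is level and within about 1 mm sideways. The closed gripper is still on the rib, pressing down with 10.5 to 11 N.

One small mismatch remained: a sideways force of about 3 to 5 N at the end, because the seated cover pulled the tool slightly off its commanded position. No bystander was touched.

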